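# Lock a bayonet filter cartridge into the autoclave's water unit

## Robot

A 7-joint arm with a two-finger parallel gripper is mounted at the origin on the work surface. World frame = base frame: x ahead of the robot, y to its left, z up, the work surface at z = 0. Lengths are in m, angles in rad, forces in N, time in s.
With the tool pointing down it reaches from about 0.425 to 0.925 m from the base axis. Payload 6.8 kg.
Tool frame: the origin (TCP) lies between the finger pads; the fingertips stand finger_overhang ahead of it and the grasp point (between the pads) lies 6 mm ahead of it (finger_overhang is the distance from the TCP to the fingertips, in m); z points along the fingers, y is the line along which they close (so a half turn about z gives the same grasp; the last joint's range is limited). The gripper opens to 85 mm and grips with 20 to 120 N. Pads are 22 mm wide; open, the fingers measure 114 mm over their backs; the gripper's body (76 mm by 85 mm) begins 54 mm behind the grasp point. The pads swing forward as they close: fully open they stand 13 mm farther back than shut.
Start: joints at [1.035, 0.477, 0.022, 1.555, -0.011, 1.109, -0.083], TCP at [0.28, -0.614, 0.256] pointing down, gripper open.
Joint ranges: [-2.96, 2.96], [-0.34, 2.1], [-1.41, 1.46], [0.24, 2.44], [-1.37, 4.51], [0.17, 1.92], [-2.96, 2.96]. Speed limits (rad/s): [2.39, 2.39, 3.14, 3.14, 3.14, 3.14, 3.14].

## Interface

Orientations are given as a unit quaternion [w, x, y, z].
In Python, from station import * gives the robot as it stands.
- The arm moves only by the tool drive_tool, never from a script. Its argument "increments" is a list of rows, each an object of numbers: "claw": the finger opening in m, from 0 to 0.0854; "dx", "dy", "dz": the shift along the tool's x, y, z in m; "wx", "wy", "wz": the turn, a rotation vector about the tool's x, y, z in degrees. A call has 1 to 20 rows; each row shifts and turns the commanded pose from where the row before left it, along the tool's axes as they then stand; what a row does not reach is not made up. A row lasts 1/8 s, in which the tool goes at most 62.5 mm and 10.7 degrees, less where a joint would pass 70% of its speed; a pose out of reach is approached as far as the arm can. A call with a gripper value outside its range is refused whole. The fingers move at their own pace and stop on an object; "newtons" is the grip in N (left out, the last holds). Time passes only in rows, so rows that do not move let the fingers close. It gives the time, the measured TCP pose, the force, the opening and the grip force at its end, in the units of the state.
- get_obs(): the state, without advancing time (a new reading comes with each control period).
- read_camera(name): name is "side" or "top"; returns (picture, depth): 384x512x3 uint8, red, green, blue; 384x512 float32, m along the optical axis (not along the pixel's ray), 0 where there is no reading.
- calibration(name): a dict with "intrinsics" (3x3 intrinsics, pixels), "R" (3x3) and "t" (3): a world point X has camera coordinates R X + t. Camera axes: x right, y down, z forward; pixel columns grow to the right and rows downward; lengths in m; the calibration is good to about 2 mm. A picture is of the moment at which its call begins. calibration takes no time and is no camera call.
- hand_in(): hands the job in; it is judged then, once.
The state is a dict: "t": time; "q": joint angles; "joint_vel": joint speeds; "joint_torque": joint torques, N m; "eef_pos": TCP position; "tool_rot": TCP orientation; "contact_force": force on the tool from outside, world axes, zero at the start; "torque": the same for the moment, N m; "gripper_width": opening from 0.0 (shut) to 1.0 (fully open); "grasp_force": force on a finger pad.
Only numpy, scipy, OpenCV 4.12 (cv2) and the standard library are available. Lean on these libraries where they do the work, as an engineer would, in place of code of your own. Each camera call takes 0.05 s, during which the arm holds its last target. There are 200 camera calls.

## Task

Fit the filter cartridge into the water unit: push it down through the two-leaf dust flap, feel for the hidden bayonet slots, press it right down against the spring, turn it a quarter turn clockwise (seen from above) and let go so that the spring seats it locked. Leave the detergent bottle, the steel tub and the jar where they are.

Things in the scene. Friction and masses are not known exactly. Their poses are not given: they have to be found in the camera images.
- cartridge_centre (a point): Centre of the loose filter cartridge (0.28 to 0.42 kg), 67.5 mm above its foot; x along its handle bar, z up. Grey cylinder 56 mm in diameter, 135 mm tall in all: body up to a flat cap 95 mm above the foot, then a black handle bar. It starts upright on the worktop. Bar and lugs are symmetric: half a turn makes no difference.
- cartridge_bar (a point): Centre of the handle bar, 115 mm above the foot. The bar is 64 mm long (x), 14 mm thick (y) and 40 mm high, from 95 to 135 mm above the foot; best gripped across its 14 mm with the fingertips just above the cap.
- cartridge_foot (a point): Centre of the cartridge's underside. Two bayonet lugs stick out near the foot, in line with the handle bar, to 36 mm from the axis; each is 12 mm wide and reaches from 10 to 18 mm above the foot. The lowest 8 mm of the body taper to 44 mm in diameter.
- port (a point): Centre of the round port, 77 mm in diameter, in the flat grey top of the water unit, level with the top face, 110 mm above the worktop; z up, x and y along the unit's sides. The unit is a fixed white box 160 x 160 x 110 mm.
- flap (a point): Centre of the steel dust flap, 9 mm below the port's rim. Its two leaves meet along the port's y axis, swing down when the cartridge is pushed through (1 to 3 N) and close by themselves.
- ring_top (a point): On the port's axis, 50 mm below the rim: top face of a hidden steel ring, bore 61 mm, with two opposite slots 21 mm wide for the lugs. This point has the port's axes; the slots lie anywhere within 0.5 rad of its y axis, to be felt for. Lugs riding on the ring stop the foot 60 mm below the rim; over the slots it sinks to a spring plate 70 mm below the rim (3 N, then 0.6 N per mm).
- seat (a point): Where the foot ends when locked, 78 mm below the port's rim. Press the foot 84 to 88 mm below the rim (13 N or so; 88 is a hard stop), turn 90 degrees clockwise from above (8 degrees of play at each end, then stops; it will not turn the other way), release: the spring lifts it 6 to 10 mm into notches. Not locked, the foot rests 70 to 72 mm below the rim, or 84 mm if turned too little.
- detergent_centre (a point): Bystander: green detergent bottle 60 mm in diameter, 160 mm tall, loose; point half-way up.
- tub_centre (a point): Bystander: open steel tub 90 x 130 x 50 mm, loose; point half-way up.
- jar_centre (a point): Bystander: glass jar with steel cap, 72 mm in diameter, 100 mm tall, loose; point half-way up.
Mind the look-alikes: they are no part of the job. Several things look just like the part that bears port: the one meant starts farthest to the robot's left.

How it is judged:
By the outcome, as a careful person would: the job done as asked, in the order asked, and still so for the second after the job is handed in, with the robot touching nothing.
It also fails if it takes over 72 s, if anything falls off the work surface, if the arm or the gripper's body presses on something with over 40 N, if the wrist force passes 120 N, or if a joint passes its speed limit or range.

## Working session

There is one attempt and no reset: what is moved stays moved. The work goes in short steps, Python scripts to look and compute and a tool call to move; the robot and the scene stay as the last step left them, time stands still between calls to the robot, and variables do not carry over. Pictures are saved under pics/ and viewed, at most 10 in all, crops included, and the job is handed in when it is done.

Besides the shell and the picture viewer there is one more tool, called after "Request:" by a JSON object that holds its "name" and its "arguments". drive_tool: Moves the arm, as the interface text tells. Its arguments: {"type":"object","properties":{"increments":{"type":"array","items":{"type":"object","properties":{"claw":{"type":"number"},"dx":{"type":"number"},"dy":{"type":"number"},"dz":{"type":"number"},"wx":{"type":"number"},"wy":{"type":"number"},"wz":{"type":"number"}}}},"newtons":{"type":"number"}},"required":["increments"]}

```bash
mkdir -p pics; cat > h.py <<'E'
from station import *
import numpy as np, cv2
def save(n,f):
    p,d=read_camera(n); cv2.imwrite(f'pics/{f}.png',p[:,:,::-1]); np.save(f'pics/{f}.npy',d); return p,d
def pt(n,d,u,v):
    c=calibration(n);K=np.array(c['intrinsics']);z=d[int(v),int(u)]
    return np.array(c['R']).T@(np.linalg.inv(K)@[u,v,1]*z-np.array(c['t']))
def plane(n,u,v,h):
    c=calibration(n);R=np.array(c['R']);r=R.T@np.linalg.inv(np.array(c['intrinsics']))@[u,v,1];o=-R.T@np.array(c['t'])
    return o+r*(h-o[2])/r[2]
E
python3 - <<'E'
from h import *
a,_=save('top','t1');b,_=save('side','s1')
print(get_obs()); print(calibration('top'))
import station;print(globals().get('finger_overhang'))
E
```

```text
{'t': 0.1, 'q': array([ 1.03489242,  0.47770784,  0.02231816,  1.5563494 , -0.01150686,
        1.10930745, -0.08308557]), 'joint_vel': array([ 0.00100027, -0.00120867,  0.00088184, -0.00229006, -0.00020897,
        0.00040089,  0.00050656]), 'joint_torque': array([ 5.13493156e-03, -5.97757316e+01,  1.61389802e+00, -2.81951880e+01,
        1.28333573e-02,  5.04910131e-03, -8.71995383e-07]), 'eef_pos': array([ 0.27984204, -0.61371414,  0.25543021]), 'tool_rot': array([-7.91113035e-04,  9.77204094e-01,  2.12300453e-01, -2.24009086e-04]), 'contact_force': array([ 0.55462371, -0.28171007, -0.59584425]), 'torque': array([ 0.05140525,  0.00583308, -0.01247932]), 'grasp_force': 0.0, 'gripper_width': 0.9998375297262223}
{'intrinsics': array([[499.14562065,   0.        , 259.88877898],
       [  0.        , 499.14562065, 186.16652031],
       [  0.        ,   0.        ,   1.        ]]), 'R': array([[ 0.01154453, -0.99992965,  0.00272236],
       [-0.99579136, -0.01174421, -0.09089358],
       [ 0.09091915, -0.00166158, -0.99585689]]), 't': array([-0.10013608,  0.49464169,  1.81744279])}
0.025
```

View pics/t1.png

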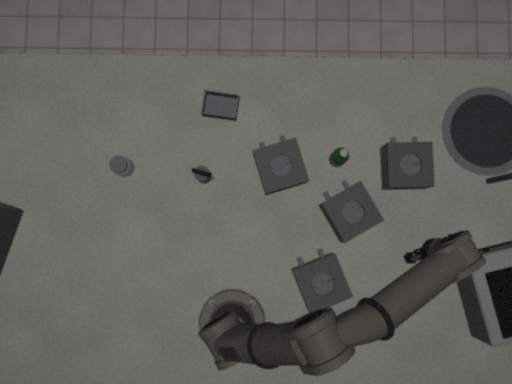

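View pics/s1.png

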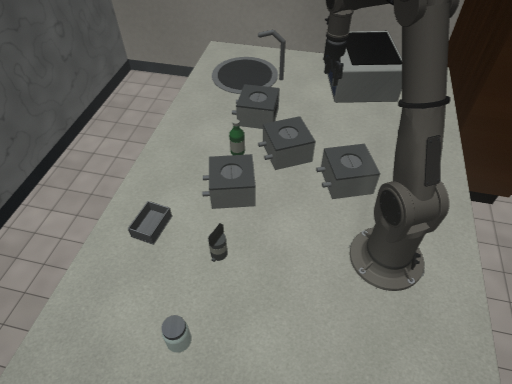

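Top view: units (look-alikes) have ports at (281,165), (323,284), (353,211) and (410,164). Image left is the robot's left, so the one meant is (281,165). The only cartridge is at (202,174), with the tub at (221,105), jar at (121,165) and detergent at (340,156). I'll check the choice in a close crop.

```bash
python3 - <<'E'
from h import *
p=cv2.imread('pics/t1.png')[130:205,180:320]; q=cv2.imread('pics/s1.png')[145:275,190:270]
cv2.imwrite('pics/c1.png',cv2.resize(p,None,fx=5.6,fy=5.6,interpolation=cv2.INTER_CUBIC))
cv2.imwrite('pics/c2.png',cv2.resize(q,None,fx=4.5,fy=4.5,interpolation=cv2.INTER_CUBIC))
d=np.load('pics/t1.npy')
for n,u,v in [('port',281,165),('p2',323,284),('p3',353,211),('p4',410,164),('bar',202,173)]: print(n,pt('top',d,u,v))
E
```

```text
port [ 0.57323047 -0.17088951  0.03847858]
p2 [ 0.15049524 -0.31705704  0.10071231]
p3 [ 0.40773273 -0.43500899  0.03463625]
p4 [ 0.57355758 -0.62501084  0.10295316]
bar [0.52866505 0.1067612  0.13785735]
```

View pics/c1.png

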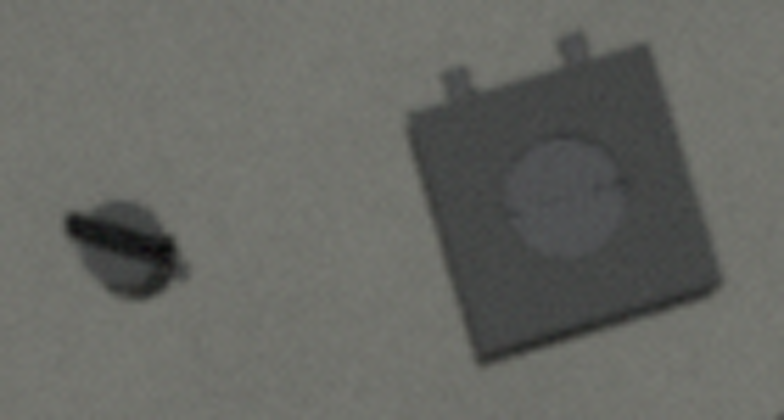

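View pics/c2.png

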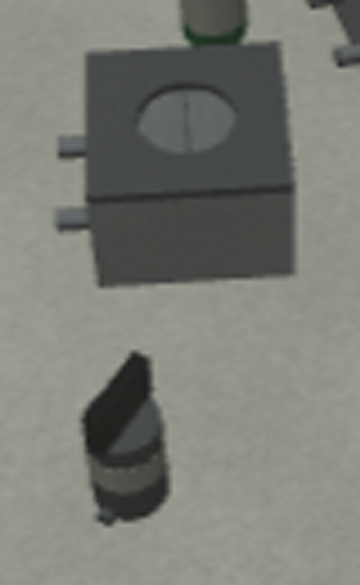

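The crop confirms it: one grey cartridge with a black bar, and a unit with the port at crop (564,198), seam slanting from (515,212) to (625,183), yaw about 16°. The side crop agrees. Next I'll refine both from depth.

```bash
python3 - <<'E'
from h import *
for n,f in [('top','t1'),('side','s1')]:
    d=np.load(f'pics/{f}.npy');c=calibration(n);R=np.array(c['R'])
    v,u=np.mgrid[:384,:512];K=np.array(c['intrinsics'])
    P=(np.stack([(u-K[0,2])/K[0,0]*d,(v-K[1,2])/K[1,1]*d,d],-1)-np.array(c['t']))@R
    P=P[d>0]
    def rect(cx,cy,r,h0,h1,nm):
        m=(np.hypot(P[:,0]-cx,P[:,1]-cy)<r)&(P[:,2]>h0)&(P[:,2]<h1);Q=P[m]
        if len(Q)<4: print(n,nm,len(Q));return
        w,V=np.linalg.eigh(np.cov(Q[:,:2].T)); a=np.degrees(np.arctan2(V[1,1],V[0,1]))%180
        print(n,nm,len(Q),'med z',np.median(Q[:,2]).round(4),'mean',Q[:,:2].mean(0).round(4),'pca',a.round(1),cv2.minAreaRect(Q[:,:2].astype(np.float32)))
    rect(.573,-.171,.125,.103,.125,'box'); rect(.528,.107,.05,.108,.15,'bar'); rect(.528,.107,.05,.085,.105,'cap');rect(.528,.107,.05,.03,.15,'all')
print('top port px',plane('top',280.3,165,.11)); 
# side crop rim centre (187,118)
print('side',plane('side',190+187.5/4.5-.5,145+118/4.5-.5,.11))
for x,y in [(75,225),(170,248)]: print('bar end',plane('top',180+x/5.6-.4,130+y/5.6-.4,.135))
for x,y in [(410,115),(648,45),(720,276),(478,350)]: print('box',plane('top',180+x/5.6-.4,130+y/5.6-.4,.11))
for x,y in [(86,52),(280,43),(294,186),(87,197)]: print('boxs',plane('side',190+x/4.5-.4,145+y/4.5-.4,.11))
E
```

```text
top box 1694 med z 0.1099 mean [ 0.563  -0.1645] pca 75.9 ((0.5637431144714355, -0.16464278101921082), (0.16169127821922302, 0.16048064827919006), 17.724441528320312)
top bar 89 med z 0.1343 mean [0.5313 0.1139] pca 73.7 ((0.5325166583061218, 0.11608071625232697), (0.06550531089305878, 0.014353999868035316), 73.76554107666016)
top cap 120 med z 0.0946 mean [0.5305 0.1149] pca 167.1 ((0.5321912169456482, 0.11492060124874115), (0.054990630596876144, 0.051545899361371994), 11.593070030212402)
top all 240 med z 0.098 mean [0.5293 0.1129] pca 65.5 ((0.5322788953781128, 0.11428093165159225), (0.05510842055082321, 0.053713660687208176), 25.235822677612305)
side box 1317 med z 0.1099 mean [ 0.564  -0.1616] pca 110.6 ((0.5646746754646301, -0.16743652522563934), (0.16024459898471832, 0.16827312111854553), 18.08839988708496)
side bar 154 med z 0.1318 mean [0.5325 0.1167] pca 72.7 ((0.534212052822113, 0.11435143649578094), (0.06506667286157608, 0.015666628256440163), 73.75582122802734)
side cap 134 med z 0.0951 mean [0.5247 0.1196] pca 64.4 ((0.5343844890594482, 0.11548788845539093), (0.05342477932572365, 0.05350147560238838), 15.629120826721191)
side all 464 med z 0.0951 mean [0.5278 0.1236] pca 65.8 ((0.533466637134552, 0.11427313834428787), (0.05569465458393097, 0.05565068498253822), 23.65000343322754)
top port px [ 0.56356518 -0.16528859  0.11      ]
side [ 0.56499215 -0.1663178   0.11      ]
bar end [0.53987603 0.13857874 0.135     ]
bar end [0.52623471 0.07944285 0.135     ]
box [ 0.61536005 -0.06773639  0.11      ]
box [ 0.66192783 -0.21772068  0.11      ]
box [ 0.51551217 -0.26368599  0.11      ]
box [ 0.46711803 -0.11222713  0.11      ]
boxs [ 0.66640601 -0.22009216  0.11      ]
boxs [ 0.51337184 -0.26612369  0.11      ]
boxs [ 0.4654229 -0.1143326  0.11     ]
boxs [ 0.61656522 -0.06785823  0.11      ]
```

Request:
{"name": "drive_tool", "arguments": {"increments": [{"dx":0.038,"dy":-0.04,"claw":0.06},{"dx":0.038,"dy":-0.04},{"dx":0.038,"dy":-0.04},{"dx":0.038,"dy":-0.04},{"dx":0.038,"dy":-0.04},{"dx":0.038,"dy":-0.04},{"dx":0.038,"dy":-0.04},{"dx":0.038,"dy":-0.04},{"dx":0.038,"dy":-0.04},{"dx":0.038,"dy":-0.04},{"dx":0.038,"dy":-0.04},{"dx":0.038,"dy":-0.04},{"dx":0.038,"dy":-0.04},{"dx":0.038,"dy":-0.04},{"wz":-9.8},{"wz":-9.8},{"wz":-9.8},{"wz":-9.8},{"wz":-9.8},{}], "newtons": 80}}

```text
schema error: expected keys claw, dx, dy, dz, wx, wy, wz
```

```bash
cat >> h.py <<'E'
from scipy.spatial.transform import Rotation as Ro
def go(x,y,z,th):
    o=get_obs();R=Ro.from_quat(np.roll(o['tool_rot'],-1));M=R.as_matrix()
    ang=np.degrees(np.arctan2(M[1,0],M[0,0]))
    print('t',round(o['t'],2),'pos',o['eef_pos'].round(4),'ang',ang.round(2),'tilt',M[:,2].round(4),'q7',o['q'][6].round(2),'F',o['contact_force'].round(1),'T',o['torque'].round(2),'w',o['gripper_width'],'g',o['grasp_force'])
    print('d tool',(M.T@(np.array([x,y,z])-o['eef_pos'])).round(4),'wz',(ang-th).round(2))
E
python3 -c "
from h import *
go(.533,.115,.124,73.75)"
```

```text
t 0.1 pos [ 0.2798 -0.6137  0.2554] ang 24.51 tilt [-8.0e-04  1.5e-03 -1.0e+00] q7 -0.08 F [ 0.6 -0.3 -0.6] T [ 0.05  0.01 -0.01] w 0.9998375297262223 g 0.0
d tool [ 0.5327 -0.5578  0.1323] wz -49.24
```

Request:
{"name": "drive_tool", "arguments": {"increments": [{"dx":0.038,"dy":-0.04,"dz":0,"wx":0,"wy":0,"wz":0,"claw":0.06},{"dx":0.038,"dy":-0.04,"dz":0,"wx":0,"wy":0,"wz":0,"claw":0.06},{"dx":0.038,"dy":-0.04,"dz":0,"wx":0,"wy":0,"wz":0,"claw":0.06},{"dx":0.038,"dy":-0.04,"dz":0,"wx":0,"wy":0,"wz":0,"claw":0.06},{"dx":0.038,"dy":-0.04,"dz":0,"wx":0,"wy":0,"wz":0,"claw":0.06},{"dx":0.038,"dy":-0.04,"dz":0,"wx":0,"wy":0,"wz":0,"claw":0.06},{"dx":0.038,"dy":-0.04,"dz":0,"wx":0,"wy":0,"wz":0,"claw":0.06},{"dx":0.038,"dy":-0.04,"dz":0,"wx":0,"wy":0,"wz":0,"claw":0.06},{"dx":0.038,"dy":-0.04,"dz":0,"wx":0,"wy":0,"wz":0,"claw":0.06},{"dx":0.038,"dy":-0.04,"dz":0,"wx":0,"wy":0,"wz":0,"claw":0.06},{"dx":0.038,"dy":-0.04,"dz":0,"wx":0,"wy":0,"wz":0,"claw":0.06},{"dx":0.038,"dy":-0.04,"dz":0,"wx":0,"wy":0,"wz":0,"claw":0.06},{"dx":0.038,"dy":-0.04,"dz":0,"wx":0,"wy":0,"wz":0,"claw":0.06},{"dx":0.038,"dy":-0.04,"dz":0,"wx":0,"wy":0,"wz":0,"claw":0.06},{"dx":0,"dy":0,"dz":0,"wx":0,"wy":0,"wz":-9.8,"claw":0.06},{"dx":0,"dy":0,"dz":0,"wx":0,"wy":0,"wz":-9.8,"claw":0.06},{"dx":0,"dy":0,"dz":0,"wx":0,"wy":0,"wz":-9.8,"claw":0.06},{"dx":0,"dy":0,"dz":0,"wx":0,"wy":0,"wz":-9.8,"claw":0.06},{"dx":0,"dy":0,"dz":0,"wx":0,"wy":0,"wz":-9.8,"claw":0.06},{"dx":0,"dy":0,"dz":0,"wx":0,"wy":0,"wz":0,"claw":0.06}], "newtons": 80}}

```text
t: 2.6
eef_pos: [0.5316, 0.1158, 0.2559]
tool_rot: [-0.0, 0.802, 0.598, -0.0]
contact_force: [0.2, -0.4, 0.2]
gripper_width: 0.703
grasp_force: 0.0
```

```bash
python3 -c "
from h import *
go(.533,.115,.124,73.75)"
```

```text
t 2.6 pos [0.5316 0.1158 0.2559] ang 73.41 tilt [-8.e-04  0.e+00 -1.e+00] q7 -0.8 F [ 0.2 -0.4  0.2] T [-0.05  0.07 -0.03] w 0.7030649370203889 g 0.0
d tool [-0.0004  0.0017  0.1319] wz -0.34
```

Request:
{"name": "drive_tool", "arguments": {"increments": [{"dx":0,"dy":0.0015,"dz":0.035,"wx":0,"wy":0,"wz":-0.3,"claw":0.06},{"dx":0,"dy":0,"dz":0.035,"wx":0,"wy":0,"wz":0,"claw":0.06},{"dx":0,"dy":0,"dz":0.03,"wx":0,"wy":0,"wz":0,"claw":0.06},{"dx":0,"dy":0,"dz":0.02,"wx":0,"wy":0,"wz":0,"claw":0.06},{"dx":0,"dy":0,"dz":0.011,"wx":0,"wy":0,"wz":0,"claw":0.06},{"dx":0,"dy":0,"dz":0,"wx":0,"wy":0,"wz":0,"claw":0.03},{"dx":0,"dy":0,"dz":0,"wx":0,"wy":0,"wz":0,"claw":0.0},{"dx":0,"dy":0,"dz":0,"wx":0,"wy":0,"wz":0,"claw":0.0},{"dx":0,"dy":0,"dz":0,"wx":0,"wy":0,"wz":0,"claw":0.0},{"dx":0,"dy":0,"dz":0,"wx":0,"wy":0,"wz":0,"claw":0.0},{"dx":0,"dy":0,"dz":0,"wx":0,"wy":0,"wz":0,"claw":0.0}], "newtons": 80}}

```text
t: 3.98
eef_pos: [0.5339, 0.1159, 0.1262]
tool_rot: [0.0, 0.8, 0.6, 0.001]
contact_force: [-0.9, -0.8, 6.3]
gripper_width: 0.154
grasp_force: 80.2
```

```bash
python3 -c "
from h import *
go(.5645,-.166,.26,79)"
```

```text
t 3.98 pos [0.5339 0.1159 0.1262] ang 73.8 tilt [ 1.6e-03  4.0e-04 -1.0e+00] q7 -0.9 F [-0.9 -0.8  6.3] T [ 0.03  0.26 -0.05] w 0.15380187310523008 g 80.2494764328003
d tool [-0.262   0.1083 -0.1338] wz -5.2
```

Request:
{"name": "drive_tool", "arguments": {"increments": [{"dx":0,"dy":0,"dz":-0.02,"wx":0,"wy":0,"wz":0,"claw":0.0},{"dx":0,"dy":0,"dz":-0.044,"wx":0,"wy":0,"wz":0,"claw":0.0},{"dx":0,"dy":0,"dz":-0.044,"wx":0,"wy":0,"wz":0,"claw":0.0},{"dx":0,"dy":0,"dz":-0.044,"wx":0,"wy":0,"wz":0,"claw":0.0},{"dx":-0.03,"dy":0.0128,"dz":0,"wx":0,"wy":0,"wz":0,"claw":0.0},{"dx":-0.04,"dy":0.0165,"dz":0,"wx":0,"wy":0,"wz":0,"claw":0.0},{"dx":-0.04,"dy":0.0165,"dz":0,"wx":0,"wy":0,"wz":0,"claw":0.0},{"dx":-0.04,"dy":0.0165,"dz":0,"wx":0,"wy":0,"wz":0,"claw":0.0},{"dx":-0.04,"dy":0.0165,"dz":0,"wx":0,"wy":0,"wz":0,"claw":0.0},{"dx":-0.04,"dy":0.0165,"dz":0,"wx":0,"wy":0,"wz":0,"claw":0.0},{"dx":-0.032,"dy":0.013,"dz":0,"wx":0,"wy":0,"wz":0,"claw":0.0},{"dx":0,"dy":0,"dz":0,"wx":0,"wy":0,"wz":-5,"claw":0.0},{"dx":0,"dy":0,"dz":0,"wx":0,"wy":0,"wz":0,"claw":0.0},{"dx":0,"dy":0,"dz":0,"wx":0,"wy":0,"wz":0,"claw":0.0}], "newtons": 80}}

```text
t: 5.72
eef_pos: [0.5639, -0.1654, 0.277]
tool_rot: [-0.0, 0.773, 0.635, -0.0]
contact_force: [-0.9, 0.4, -3.5]
gripper_width: 0.152
grasp_force: 79.0
```

```bash
python3 -c "
from h import *
go(.5645,-.166,.26,79)
save('side','s2');save('top','t2')
a=cv2.resize(cv2.imread('pics/s2.png')[90:230,170:290],None,fx=4,fy=4,interpolation=2);b=cv2.resize(cv2.imread('pics/t2.png')[115:255,240:320],None,fx=4,fy=4,interpolation=2)
cv2.imwrite('pics/c3.png',np.hstack([a,b]))"
```

```text
t 5.72 pos [ 0.5639 -0.1654  0.277 ] ang 78.78 tilt [-8.e-04  4.e-04 -1.e+00] q7 -0.17 F [-0.9  0.4 -3.5] T [-0.01 -0.04  0.01] w 0.15185174784541394 g 78.95876169204712
d tool [-0.0004  0.0007  0.017 ] wz -0.22
```

View pics/c3.png

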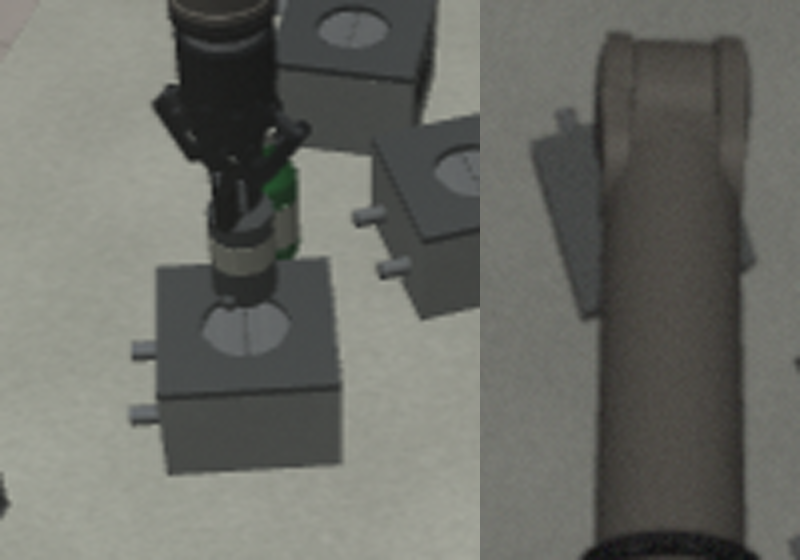

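The cartridge hangs upright over the port (side crop: body centre column about 244, port centre about (247,328)). One quick projection check of the lateral offset.

```bash
python3 -c "
from h import *
c=calibration('side');K=np.array(c['intrinsics'])
for z in (.11,.151,.175,.2,.24):
    p=K@(np.array(c['R'])@[.5639,-.1654,z]+c['t']);p=p[:2]/p[2];print(z,((p-[170,90]+.5)*4-.5).round(1))
im=cv2.cvtColor(cv2.imread('pics/s2.png'),6).astype(int)
for v in (152,155,162): print(v,im[v,215:248])
"
```

```text
0.11 [247.1 325.3]
0.151 [244.6 292.5]
0.175 [243.1 272.6]
0.2 [241.5 251.3]
0.24 [238.8 215.8]
152 [154 152 152 154 153 152 142 105  86  85  85  88  91  75  85  84  87  87
  72  72  72  70  68  63  61  58  53  42  47  95 152 151 154]
155 [153 153 152 151 152 152 151 131  72  86  85  84  83  83  80  78  77  76
  74  73  72  70  64  54  65  71  73  73  74  76  75  75  75]
162 [76 75 75 75 75 76 75 72 60 46 46 45 46 45 44 45 42 44 42 42 42 41 41 47
 66 74 74 73 74 73 73 74 74]
```

Request:
{"name": "drive_tool", "arguments": {"increments": [{"dx":-0.0003,"dy":0.0006,"dz":0.02,"wx":0,"wy":0,"wz":0,"claw":0.0},{"dx":0,"dy":0,"dz":0.015,"wx":0,"wy":0,"wz":0,"claw":0.0},{"dx":0,"dy":0,"dz":0.01,"wx":0,"wy":0,"wz":0,"claw":0.0},{"dx":0,"dy":0,"dz":0.01,"wx":0,"wy":0,"wz":0,"claw":0.0},{"dx":0,"dy":0,"dz":0.01,"wx":0,"wy":0,"wz":0,"claw":0.0},{"dx":0,"dy":0,"dz":0,"wx":0,"wy":0,"wz":0,"claw":0.0}]}}

```text
t: 6.58
eef_pos: [0.5647, -0.1666, 0.2118]
tool_rot: [-0.0, 0.773, 0.635, -0.0]
contact_force: [-0.0, -0.3, -1.4]
gripper_width: 0.154
grasp_force: 79.2
```

Request:
{"name": "drive_tool", "arguments": {"increments": [{"dx":0,"dy":0,"dz":0.01,"wx":0,"wy":0,"wz":0,"claw":0.0},{"dx":0,"dy":0,"dz":0.01,"wx":0,"wy":0,"wz":0,"claw":0.0},{"dx":0,"dy":0,"dz":0.008,"wx":0,"wy":0,"wz":0,"claw":0.0},{"dx":0,"dy":0,"dz":0.005,"wx":0,"wy":0,"wz":0,"claw":0.0},{"dx":0,"dy":0,"dz":0.004,"wx":0,"wy":0,"wz":0,"claw":0.0},{"dx":0,"dy":0,"dz":0,"wx":0,"wy":0,"wz":0,"claw":0.0},{"dx":0,"dy":0,"dz":0,"wx":0,"wy":0,"wz":0,"claw":0.0}]}}

```text
t: 7.45
eef_pos: [0.5646, -0.1664, 0.1759]
tool_rot: [-0.0, 0.773, 0.635, -0.0]
contact_force: [-2.4, 0.7, 6.0]
gripper_width: 0.154
grasp_force: 80.1
```

Request:
{"name": "drive_tool", "arguments": {"increments": [{"dx":0,"dy":0,"dz":0.0005,"wx":0,"wy":0,"wz":-3,"claw":0.0},{"dx":0,"dy":0,"dz":0,"wx":0,"wy":0,"wz":-3,"claw":0.0},{"dx":0,"dy":0,"dz":0,"wx":0,"wy":0,"wz":-3,"claw":0.0},{"dx":0,"dy":0,"dz":0,"wx":0,"wy":0,"wz":0,"claw":0.0}]}}

```text
t: 7.95
eef_pos: [0.5646, -0.1667, 0.1745]
tool_rot: [-0.0, 0.721, 0.693, -0.0]
contact_force: [-0.1, -0.0, -3.1]
gripper_width: 0.15
grasp_force: 79.0
```

It dropped (force back to free weight). Sinking further to confirm the slot.

Request:
{"name": "drive_tool", "arguments": {"increments": [{"dx":0,"dy":0,"dz":0.003,"wx":0,"wy":0,"wz":0,"claw":0.0},{"dx":0,"dy":0,"dz":0.003,"wx":0,"wy":0,"wz":0,"claw":0.0},{"dx":0,"dy":0,"dz":0,"wx":0,"wy":0,"wz":0,"claw":0.0}]}}

```text
t: 8.32
eef_pos: [0.5644, -0.1667, 0.1682]
tool_rot: [-0.0, 0.721, 0.693, -0.0]
contact_force: [0.1, -0.3, -3.7]
gripper_width: 0.149
grasp_force: 78.8
```

```bash
python3 -c "
from h import *
go(.5645,-.166,.1508,87.5)"
```

```text
t 8.32 pos [ 0.5644 -0.1667  0.1682] ang 87.79 tilt [-8.e-04  1.e-04 -1.e+00] q7 -0.09 F [ 0.1 -0.3 -3.7] T [-0.05 -0.05 -0.04] w 0.14891464484247496 g 78.7526786327362
d tool [0.0007 0.0001 0.0174] wz 0.29
```

Request:
{"name": "drive_tool", "arguments": {"increments": [{"dx":0,"dy":0,"dz":0.005,"wx":0,"wy":0,"wz":0,"claw":0.0},{"dx":0,"dy":0,"dz":0.005,"wx":0,"wy":0,"wz":0,"claw":0.0},{"dx":0,"dy":0,"dz":0.005,"wx":0,"wy":0,"wz":0,"claw":0.0},{"dx":0,"dy":0,"dz":0.004,"wx":0,"wy":0,"wz":0,"claw":0.0},{"dx":0,"dy":0,"dz":0,"wx":0,"wy":0,"wz":0,"claw":0.0},{"dx":0,"dy":0,"dz":0,"wx":0,"wy":0,"wz":0,"claw":0.0}]}}

```text
t: 9.07
eef_pos: [0.5652, -0.1666, 0.1507]
tool_rot: [0.001, 0.721, 0.693, 0.0]
contact_force: [-1.3, 0.3, 7.6]
gripper_width: 0.152
grasp_force: 80.6
```

Request:
{"name": "drive_tool", "arguments": {"increments": [{"dx":0,"dy":0,"dz":0.0005,"wx":0,"wy":0,"wz":4,"claw":0.0},{"dx":0,"dy":0,"dz":0,"wx":0,"wy":0,"wz":4,"claw":0.0},{"dx":0,"dy":0,"dz":0,"wx":0,"wy":0,"wz":4,"claw":0.0},{"dx":0,"dy":0,"dz":0,"wx":0,"wy":0,"wz":4,"claw":0.0},{"dx":0,"dy":0,"dz":0,"wx":0,"wy":0,"wz":0,"claw":0.0}]}}

```text
t: 9.7
eef_pos: [0.5661, -0.167, 0.1508]
tool_rot: [0.001, 0.81, 0.586, 0.001]
contact_force: [-0.3, -0.5, 8.3]
gripper_width: 0.148
grasp_force: 80.7
```

```bash
python3 -c "
from h import *
go(.5645,-.166,.1502,-2)"
```

```text
t 9.7 pos [ 0.5661 -0.167   0.1508] ang 71.75 tilt [ 0.0031 -0.0013 -1.    ] q7 -0.35 F [-0.3 -0.5  8.3] T [-0.1   0.4  -0.05] w 0.14839324556731498 g 80.73943734169006
d tool [ 0.0005 -0.0018  0.0006] wz 73.75
```

Request:
{"name": "drive_tool", "arguments": {"increments": [{"dx":0,"dy":-0.0008,"dz":0.0005,"wx":0,"wy":0,"wz":6,"claw":0.0},{"dx":0,"dy":0,"dz":0,"wx":0,"wy":0,"wz":6,"claw":0.0},{"dx":0,"dy":0,"dz":0,"wx":0,"wy":0,"wz":6,"claw":0.0},{"dx":0,"dy":0,"dz":0,"wx":0,"wy":0,"wz":6,"claw":0.0},{"dx":0,"dy":0,"dz":0,"wx":0,"wy":0,"wz":6,"claw":0.0},{"dx":0,"dy":0,"dz":0,"wx":0,"wy":0,"wz":6,"claw":0.0},{"dx":0,"dy":0,"dz":0,"wx":0,"wy":0,"wz":6,"claw":0.0},{"dx":0,"dy":0,"dz":0,"wx":0,"wy":0,"wz":6,"claw":0.0},{"dx":0,"dy":0,"dz":0,"wx":0,"wy":0,"wz":6,"claw":0.0},{"dx":0,"dy":0,"dz":0,"wx":0,"wy":0,"wz":6,"claw":0.0},{"dx":0,"dy":0,"dz":0,"wx":0,"wy":0,"wz":6,"claw":0.0},{"dx":0,"dy":0,"dz":0,"wx":0,"wy":0,"wz":0,"claw":0.0}]}}

```text
t: 11.2
eef_pos: [0.5663, -0.1672, 0.1507]
tool_rot: [0.001, 0.999, 0.05, 0.003]
contact_force: [0.5, -1.6, 8.3]
gripper_width: 0.153
grasp_force: 80.8
```

```bash
python3 -c "
from h import *
go(.5645,-.166,.1502,-2)"
```

```text
t 11.2 pos [ 0.5663 -0.1672  0.1507] ang 5.73 tilt [ 0.0054 -0.0019 -1.    ] q7 -1.36 F [ 0.5 -1.6  8.3] T [-0.33 -0.14 -0.11] w 0.1529872278598366 g 80.7563853263855
d tool [-0.0016 -0.0014  0.0005] wz 7.73
```

Request:
{"name": "drive_tool", "arguments": {"increments": [{"dx":0,"dy":0,"dz":0,"wx":0,"wy":0,"wz":3,"claw":0.0},{"dx":0,"dy":0,"dz":0,"wx":0,"wy":0,"wz":3,"claw":0.0},{"dx":0,"dy":0,"dz":0,"wx":0,"wy":0,"wz":2,"claw":0.0},{"dx":0,"dy":0,"dz":0,"wx":0,"wy":0,"wz":0,"claw":0.0}]}}

```text
t: 11.7
eef_pos: [0.5662, -0.1674, 0.1507]
tool_rot: [0.001, 1.0, -0.019, 0.003]
contact_force: [-0.1, -1.5, 9.0]
gripper_width: 0.149
grasp_force: 80.8
```

```bash
python3 -c "
from h import *
go(.5645,-.166,.1502,-2)"
```

```text
t 11.7 pos [ 0.5662 -0.1674  0.1507] ang -2.23 tilt [ 0.0054 -0.002  -1.    ] q7 -1.48 F [-0.1 -1.5  9. ] T [-0.4  -0.1   0.01] w 0.14874435274822784 g 80.7556164264679
d tool [-0.0018 -0.0013  0.0005] wz -0.23
```

Request:
{"name": "drive_tool", "arguments": {"increments": [{"dx":0,"dy":0,"dz":0,"wx":0,"wy":0,"wz":2,"claw":0.0},{"dx":0,"dy":0,"dz":0,"wx":0,"wy":0,"wz":2,"claw":0.0},{"dx":0,"dy":0,"dz":0,"wx":0,"wy":0,"wz":0,"claw":0.0}]}}

```text
t: 12.08
eef_pos: [0.5662, -0.1675, 0.1507]
tool_rot: [0.001, 0.999, -0.054, 0.003]
contact_force: [1.0, -1.8, 8.8]
gripper_width: 0.148
grasp_force: 80.7
```

```bash
python3 -c "
from h import *
go(.5645,-.166,.1502,-2)"
```

```text
t 12.07 pos [ 0.5662 -0.1675  0.1507] ang -6.21 tilt [ 0.0054 -0.0022 -1.    ] q7 -1.54 F [ 1.  -1.8  8.8] T [-0.5  -0.12  0.1 ] w 0.14833077649115106 g 80.72913408279419
d tool [-0.0019 -0.0013  0.0005] wz -4.21
```

Request:
{"name": "drive_tool", "arguments": {"increments": [{"dx":0,"dy":0,"dz":0,"wx":0,"wy":0,"wz":2,"claw":0.0},{"dx":0,"dy":0,"dz":0,"wx":0,"wy":0,"wz":2,"claw":0.0},{"dx":0,"dy":0,"dz":0,"wx":0,"wy":0,"wz":0,"claw":0.0}]}}

```text
t: 12.45
eef_pos: [0.5663, -0.1673, 0.1508]
tool_rot: [0.002, 0.996, -0.086, 0.003]
contact_force: [0.8, -2.5, 9.3]
gripper_width: 0.151
grasp_force: 91.5
```

```bash
python3 -c "
from h import *
go(.5645,-.166,.1502,-2)"
```

```text
t 12.45 pos [ 0.5663 -0.1673  0.1508] ang -9.9 tilt [ 0.0054 -0.0035 -1.    ] q7 -1.6 F [ 0.8 -2.5  9.3] T [-0.69 -0.18  1.81] w 0.1513196158530347 g 91.48274994338863
d tool [-0.002  -0.001   0.0006] wz -7.9
```

Stop felt at about -9°. I'll back off to mid-play, rise with the spring, then open.

Request:
{"name": "drive_tool", "arguments": {"increments": [{"dx":0,"dy":0,"dz":0,"wx":0,"wy":0,"wz":-4,"claw":0.0},{"dx":0,"dy":0,"dz":0,"wx":0,"wy":0,"wz":-4,"claw":0.0},{"dx":0,"dy":0,"dz":0,"wx":0,"wy":0,"wz":0,"claw":0.0},{"dx":0,"dy":0,"dz":-0.002,"wx":0,"wy":0,"wz":0,"claw":0.0},{"dx":0,"dy":0,"dz":-0.002,"wx":0,"wy":0,"wz":0,"claw":0.0},{"dx":0,"dy":0,"dz":-0.002,"wx":0,"wy":0,"wz":0,"claw":0.0},{"dx":0,"dy":0,"dz":0,"wx":0,"wy":0,"wz":0,"claw":0.0}]}}

```text
t: 13.32
eef_pos: [0.5661, -0.1668, 0.1562]
tool_rot: [0.0, 1.0, -0.019, 0.003]
contact_force: [3.6, -1.2, 6.4]
gripper_width: 0.151
grasp_force: 80.3
```

```bash
python3 -c "
from h import *
go(.5645,-.166,.1502,-2)"
```

```text
t 13.32 pos [ 0.5661 -0.1668  0.1562] ang -2.19 tilt [ 0.0051 -0.0011 -1.    ] q7 -1.48 F [ 3.6 -1.2  6.4] T [-0.26 -0.98  0.  ] w 0.1510566914617218 g 80.25646448135376
d tool [-0.0017 -0.0007  0.006 ] wz -0.19
```

Request:
{"name": "drive_tool", "arguments": {"increments": [{"dx":0,"dy":0,"dz":-0.001,"wx":0,"wy":0,"wz":0,"claw":0.0},{"dx":0,"dy":0,"dz":0,"wx":0,"wy":0,"wz":0,"claw":0.05},{"dx":0,"dy":0,"dz":0,"wx":0,"wy":0,"wz":0,"claw":0.05},{"dx":0,"dy":0,"dz":0,"wx":0,"wy":0,"wz":0,"claw":0.05},{"dx":0,"dy":0,"dz":0,"wx":0,"wy":0,"wz":0,"claw":0.05},{"dx":0,"dy":0,"dz":-0.01,"wx":0,"wy":0,"wz":0,"claw":0.05},{"dx":0,"dy":0,"dz":-0.03,"wx":0,"wy":0,"wz":0,"claw":0.05},{"dx":0,"dy":0,"dz":-0.04,"wx":0,"wy":0,"wz":0,"claw":0.05},{"dx":0,"dy":0,"dz":-0.04,"wx":0,"wy":0,"wz":0,"claw":0.05},{"dx":0,"dy":0,"dz":-0.03,"wx":0,"wy":0,"wz":0,"claw":0.05},{"dx":-0.05,"dy":0,"dz":0,"wx":0,"wy":0,"wz":0,"claw":0.05},{"dx":-0.05,"dy":0,"dz":0,"wx":0,"wy":0,"wz":0,"claw":0.05},{"dx":0,"dy":0,"dz":0,"wx":0,"wy":0,"wz":0,"claw":0.05}]}}

```text
t: 14.95
eef_pos: [0.4607, -0.1629, 0.3065]
tool_rot: [0.0, 1.0, -0.02, -0.0]
contact_force: [0.9, 0.5, 1.0]
gripper_width: 0.587
grasp_force: 0.0
```

```bash
python3 - <<'E'
from h import *
go(.5645,-.166,.3,-2)
p,d=save('side','s3');save('top','t3')
c=calibration('side');v,u=np.mgrid[:384,:512];K=np.array(c['intrinsics'])
P=(np.stack([(u-K[0,2])/K[0,0]*d,(v-K[1,2])/K[1,1]*d,d],-1)-np.array(c['t']))@np.array(c['R'])
m=(np.hypot(P[...,0]-.565,P[...,1]+.167)<.036)&(P[...,2]>.1)&(P[...,2]<.2)
z=P[...,2][m];print(np.histogram(z,bins=np.arange(.1,.2,.004)),np.sort(z)[-15:])
q=P[m&(P[...,2]>.125)];print(cv2.minAreaRect(q[:,:2].astype(np.float32)))
b=cv2.resize(cv2.imread('pics/s3.png')[60:260,120:320],None,fx=3,fy=3,interpolation=2);cv2.imwrite('pics/c4.png',b)
E
```

```text
t 14.95 pos [ 0.4607 -0.1629  0.3065] ang -2.3 tilt [-9.e-04 -6.e-04 -1.e+00] q7 -1.41 F [0.9 0.5 1. ] T [-0.02 -0.    0.03] w 0.5870493010395736 g 0.0
d tool [ 0.1038 -0.0011  0.0064] wz -0.3
(array([ 9, 19,  9, 11, 14, 18, 38, 27, 15, 12, 16, 13, 18, 14, 15, 17, 38,
       19,  0,  0,  0,  0,  0,  0]), array([0.1  , 0.104, 0.108, 0.112, 0.116, 0.12 , 0.124, 0.128, 0.132,
       0.136, 0.14 , 0.144, 0.148, 0.152, 0.156, 0.16 , 0.164, 0.168,
       0.172, 0.176, 0.18 , 0.184, 0.188, 0.192, 0.196])) [0.16833581 0.16852533 0.16862937 0.16863762 0.16869714 0.16873792
 0.16877196 0.16885867 0.16891996 0.16894704 0.16917084 0.16954747
 0.16961719 0.16977612 0.17151705]
((0.562824547290802, -0.1572021096944809), (0.036305755376815796, 0.06461386382579803), 85.12841033935547)
```

View pics/c4.png

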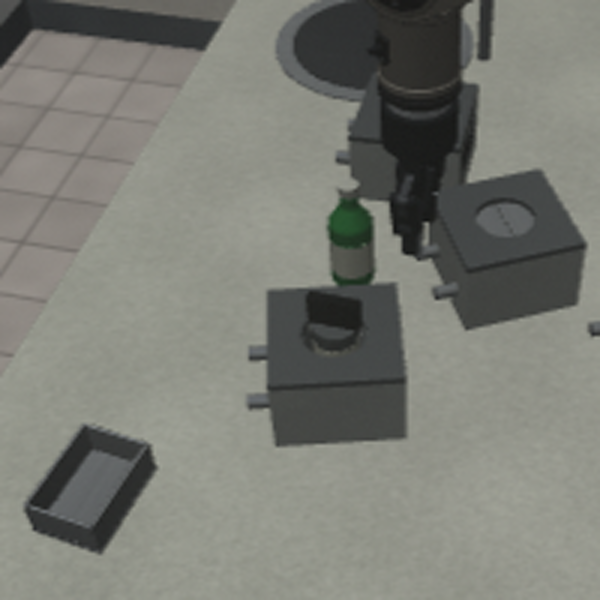

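Side crop: the cartridge stands upright in the port with its bar at (334,310), nothing touching it, and the bottle and tub are undisturbed. The bar top is at about 0.168 m, so the foot is about 77 mm below the rim. That means it is locked, since unlocked would put the bar top at 0.173 m or higher.

```bash
python3 -c "
from station import *
print(hand_in())"
```

```text
the job is handed in; nothing more can be done
None
```

I fitted the cartridge into the leftmost unit, turned it about 90° clockwise and let go; its foot now sits about 77 mm below the rim, the locked height, and I handed the job in at about 15 s.

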